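# Hold a block heater's hood at its balance point

### The job

The lid stay of the block heater is off for replacement, so its clear hood has dropped either shut or right back. See which, take the hood by its black bar handle and swing it steadily, without letting it drop or slam, to its balance point, where it would fall neither shut nor open, and keep holding it still there by the bar so that a colleague can screw the new stay on: the program finishes while still gripping it. Leave the stay, screwdriver, jar and tube rack where they are.

Things in the scene. Friction and masses are not known exactly. Their poses are not given: they have to be found in the camera images.
- heater: Block heater, a white 220 x 170 x 85 mm (x, y, z) bench instrument, fixed, with a sloped blue control panel in front. Origin: centre of its underside, on the bench. Its x axis points to its rear (hinge side), z up; at zero yaw the panel faces the robot. The hood's hinge line runs along its y axis, 75 mm behind the origin and 92 mm above the bench.
- hood (a joint): Angle of the clear hood (115 long, 140 wide, 45 mm high, blue edges, free hinge at its rear lower edge, 0.3 kg). 0 = shut, grows as its front swings up and rearward, 1.66 rad = right back on its stop; it starts at one of these, at times still dropping onto it in the first half second. It balances at 1.09 rad (centre of mass above the hinge); from less it falls shut, from more right back.
- hood_hinge (a point): Middle of the hood's hinge line. Its y axis lies along the hinge; it turns with the hood, and its axes equal the heater's when shut.
- bar_mid (a point): Middle of the hood's black round bar handle: 12 mm diameter, 100 mm long, parallel to the hinge, on two slim end brackets at 45 degrees off the hood's upper front edge. In the hood's frame it lies 145 mm ahead of the hinge line and 73 mm above it. From straight above fingers fit across it at every hood angle, and it pivots between them as the hood swings.
- stay: Bystander: the new lid stay, a loose flat steel link with two eyes, 128 x 18 x 5 mm, lying beside the heater (its -y side). Origin: centre of its underside.
- screwdriver: Bystander: loose screwdriver lying on the -y side of the heater, beyond the stay. Origin: on its underside.
- jar: Bystander: loose sample jar with red cap, 44 mm diameter, 75 mm high, standing on the +y side of the heater. Origin: centre of its foot.
- rack: Bystander: loose aluminium test tube rack 210 x 70 x 85 mm high with tubes, standing on the +y side of the heater. Origin: centre of its underside.

How it is judged:
By the outcome, as a careful person would: the job done as asked, in the order asked, and still so for the second after the job is handed in, while the arm keeps its last pose, push and grip.
It also fails if it takes over 38 s, if anything falls off the work surface, if the arm or the gripper's body presses on something with over 40 N, if the wrist force passes 120 N, or if a joint passes its speed limit or range.

### The arm

A 7-joint arm with a two-finger parallel gripper is mounted at the origin on the work surface. World frame = base frame: x ahead of the robot, y to its left, z up, the work surface at z = 0. Lengths are in m, angles in rad, forces in N, time in s.
With the tool pointing down it reaches from about 0.35 to 0.9 m from the base axis. Payload 7.2 kg.
Tool frame: the origin (TCP) lies at the very end of the fingers, on their centre line; the grasp point (between the pads) lies 19 mm behind it; z points along the fingers, y is the line along which they close (so a half turn about z gives the same grasp; the last joint's range is limited). The gripper opens to 88 mm and grips with 3 to 60 N. Pads are 20 mm wide; open, the fingers measure 115 mm over their backs; the gripper's body (75 mm by 178 mm) begins 61 mm behind the grasp point.
Start: joints at [1.102, 0.411, -0.013, 1.596, 0.006, 1.134, -0.082], TCP at [0.244, -0.575, 0.223] pointing down, gripper open.
Joint ranges: [-2.95, 2.95], [-0.29, 1.99], [-1.47, 1.44], [0.14, 2.54], [-1.03, 4.17], [0.13, 1.85], [-2.86, 2.86]. Speed limits (rad/s): [2.39, 2.39, 3.01, 3.01, 3.14, 3.14, 3.14].

### API

Orientations are given as a 3x3 rotation matrix whose columns are the frame's x, y, z axes.
In Python, from plant import * gives the robot as it stands.
- The arm moves only by the shell command python3 -m inch 'ROWS' [OPENING] [FORCE]. ROWS is JSON, a list of rows, each a list of 2 entries, a list of its own where there are three numbers: the shift along the tool's x, y, z in cm, then the turn about the tool's z in degrees. In form: [[[x, y, z], turn], ...]. A call has 1 to 5 rows; each row is the pose to reach, as a shift and turn from the pose commanded when the call began, along the tool's axes at that moment; what a row does not reach only later rows make up. A row lasts 1/10 s, in which the tool goes at most 50 mm and 8.59 degrees, less where a joint would pass 70% of its speed; a pose out of reach is approached as far as the arm can. A call with a gripper value outside its range is refused whole. OPENING is the closure, from 0 (fully open) to 1 (shut), set as the call begins (- or left out, the last holds). The fingers move at their own pace and stop on an object; FORCE is the grip in N (left out, the last holds). Time passes only in rows, so rows that repeat a pose let the fingers close. It gives the time, the measured TCP pose, the force, the opening and the grip force at its end, in the units of the state.
- sense(): the state, without advancing time (a new reading comes with each control period).
- camera(name): name is "side" or "top"; returns the picture (480x640x3 uint8, red, green, blue); there is no depth.
- camera_params(name): a dict with "fx", "fy", "cx", "cy" (pixels), "dist" ([k1, k2, p1, p2, k3] as OpenCV has them; the pictures are not rectified), "rvec" (rotation vector, rad) and "tvec" (3), from world to camera coordinates, as OpenCV has them. Camera axes: x right, y down, z forward; pixel columns grow to the right and rows downward; lengths in m; the calibration is good to about 2 mm. A picture is of the moment at which its call begins. camera_params takes no time and is no camera call.
- close_job(): hands the job in; it is judged then, once.
Trained networks look in the newest picture that a camera, given by its name, has taken for a name from the list of things; names that differ only in an ending like _2 or _b are one class to them, and where a whole thing is asked for, a point or a joint stands for the part that bears it (a point fixed in the world has none). Each returns a list of dicts, best first, with "p" (0 to 1); they miss things now and then, are a little off and sometimes report something else, mostly with a low value. They report only what shows in the picture. A call takes as long as a camera call.
- find_in(thing, camera): "centre" ([x, y, z] in m, in world coordinates, good to about 4 mm: the middle of the surface that is visible of it).
- cut_out(thing, camera): "region" (480x640 bool, what is visible of it).
- pinpoint(thing, camera): "centre" ([x, y, z] in m, in world coordinates, good to about 4 mm: a listed point, or the origin of a listed thing).
The state is a dict: "t": time; "q": joint angles; "joint_velocities": joint speeds; "joint_torque": joint torques, N m; "tool_pos": TCP position; "tool_rot": TCP orientation; "contact_force": force on the tool from outside, world axes, zero at the start; "moment": the same for the moment, N m; "opening": finger opening in m; "finger_force": force on a finger pad.
Only numpy, scipy, OpenCV 4.12 (cv2) and the standard library are available. Lean on these libraries where they do the work, as an engineer would, in place of code of your own. Each camera call takes 0.05 s, during which the arm holds its last target. There are 200 camera calls.

## Working session

There is one attempt and no reset: what is moved stays moved. The work goes in short steps, Python scripts to look and compute and a shell command to move; the robot and the scene stay as the last step left them, time stands still between calls to the robot, and variables do not carry over. Pictures are saved under pics/ and viewed, at most 10 in all, crops included, and the job is handed in when it is done.

```bash
ls; mkdir -p pics; python3 - <<'E'
from plant import *
import cv2,numpy as np
for c in ("side","top"):
    im=camera(c); cv2.imwrite(f"pics/{c}0.png",im[:,:,::-1])
    for th in ("heater","hood_hinge","bar_mid"):
        print(c,th,[(np.round(d["centre"],4).tolist(),round(d["p"],2)) for d in pinpoint(th,c)][:2])
s=sense(); print(s["t"],s["tool_pos"],np.round(s["tool_rot"],3).tolist(),s["opening"])
E
```

```text
pics
side heater [([0.5255, 0.066, 0.0025], 0.88)]
side hood_hinge []
side bar_mid [([0.4597, 0.0702, 0.163], 0.66), ([0.5248, 0.0684, 0.0], 0.32)]
top heater [([0.5283, 0.0689, -0.0016], 0.84)]
top hood_hinge []
top bar_mid [([0.4576, 0.0665, 0.1671], 0.6)]
0.4 [ 0.24383582 -0.57539485  0.22251789] [[0.921, 0.39, -0.0], [0.39, -0.921, 0.0], [-0.0, -0.0, -1.0]] 0.08785512426255888
```

View pics/side0.png

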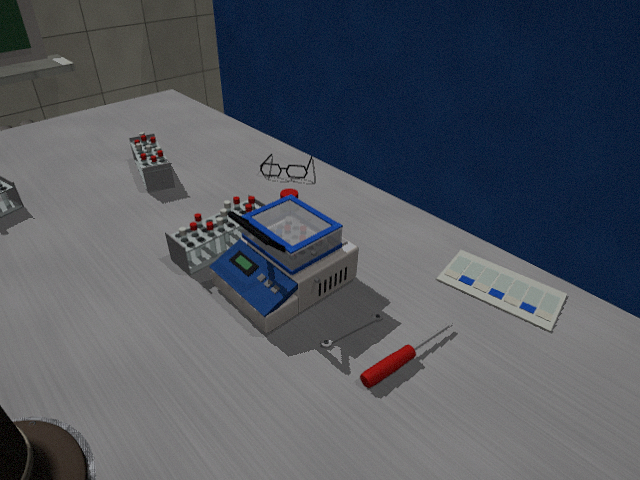

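View pics/top0.png

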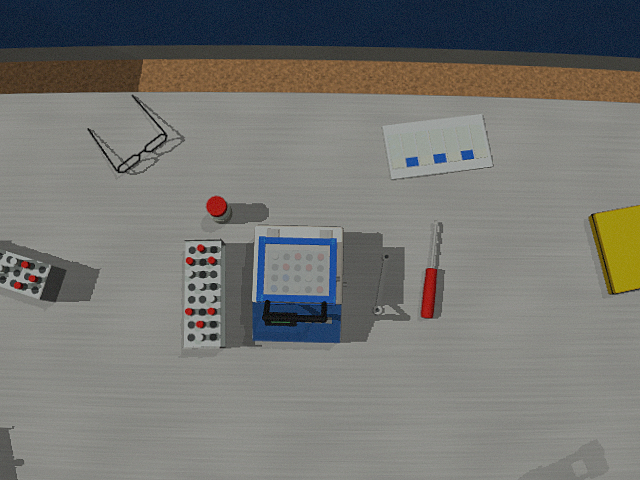

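The hood is shut: its blue top frame spans about (258,238)–(337,302) in the top view, with the black bar around (264–326,318) in front of it. Next I'll measure yaw and position more precisely.

```bash
cat >h.py <<'E'
import numpy as np,cv2
from plant import *
def cam(c):
    p=camera_params(c); K=np.array([[p["fx"],0,p["cx"]],[0,p["fy"],p["cy"]],[0,0,1]])
    return K,np.array(p["dist"],float),np.array(p["rvec"],float),np.array(p["tvec"],float)
def toz(c,uv,z):
    K,d,r,t=cam(c); R=cv2.Rodrigues(r)[0]
    n=cv2.undistortPoints(np.array(uv,float).reshape(-1,1,2),K,d)[:,0]
    D=np.c_[n,np.ones(len(n))]@R; o=-R.T@t
    return o+D*((z-o[2])/D[:,2])[:,None]
def proj(c,P):
    K,d,r,t=cam(c); return cv2.projectPoints(np.array(P,float),r,t,K,d)[0][:,0]
E
python3 - <<'E'
from h import *
im=cv2.imread("pics/top0.png").astype(int); b,g,r=im[...,0],im[...,1],im[...,2]
m=((b>90)&(b-r>70)); m[:233]=0;m[305:]=0;m[:,:245]=0;m[:,345:]=0
# left/right outer edges and rear edge of the hood frame, by lines
ys=np.arange(243,296); L=[(np.where(m[y])[0].min(),y) for y in ys]; R=[(np.where(m[y])[0].max()+1,y) for y in ys]
xs=np.arange(264,332); T=[(x,np.where(m[:,x])[0].min()) for x in xs]
for n,e in(("L",L),("R",R),("T",T)):
    P=toz("top",e,.137); v=cv2.fitLine(P[:,:2].astype(np.float32),cv2.DIST_HUBER,0,.01,.01).ravel(); print(n,v, np.degrees(np.arctan2(v[1],v[0])))
d=cut_out("bar_mid","top"); print(len(d))
k=(im.max(2)<45); k[:298]=0;k[330:]=0;k[:,:255]=0;k[:,340:]=0
yy,xx=np.where(k); 
cols=[(x,yy[xx==x].mean()) for x in range(272,320) if (xx==x).any()]
P=toz("top",cols,.165); v=cv2.fitLine(P[:,:2].astype(np.float32),cv2.DIST_HUBER,0,.01,.01).ravel(); print("bar",v)
for y in (.067,):
  print(proj("top",[[.457,.0175,.165],[.457,.1175,.165],[.487,-.003,.137],[.602,.137,.137]]))
big=cv2.resize(im[220:350,240:360].astype(np.uint8),None,fx=5,fy=5,interpolation=cv2.INTER_CUBIC);cv2.imwrite("pics/crop1.png",big[:600])
E
```

```text
L [ 0.9999472  -0.01027769  0.5580254   0.13824645] -0.5888786
R [ 0.9999823   0.00594965  0.53776    -0.00116867] 0.34089178
T [0.01697538 0.99985594 0.6015687  0.06268348] 89.02733
1
bar [ 0.02582676 -0.99966645  0.45692977  0.05730022]
[[325.40019682 318.37549659]
 [266.86906075 317.69452538]
 [336.86194331 302.10350386]
 [259.39027372 237.18288218]]
```

View pics/crop1.png

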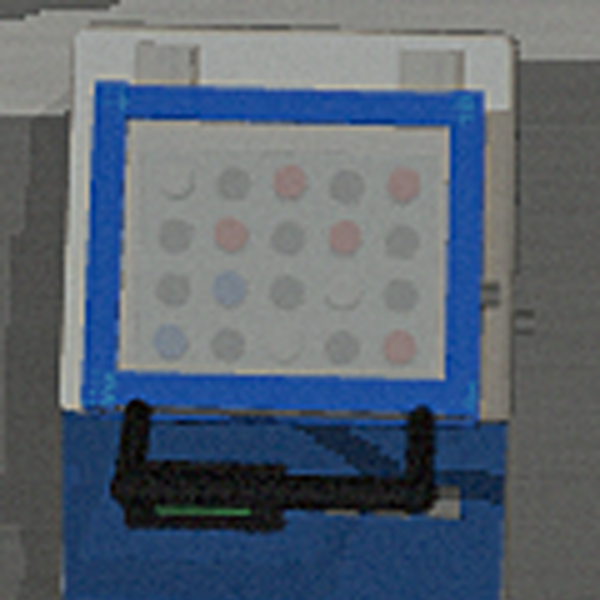

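The hood is shut, with a heater yaw of about -1°. The bar is at about (0.457, 0.0685, 0.165) and the hinge at about (0.602, 0.068, 0.092). I'll move above the bar with the fingers partly closed.

```bash
cat >>h.py <<'E'
def to(target,yaw=-0.7):
    s=sense(); R=np.array(s["tool_rot"]); d=R.T@(np.array(target)-s["tool_pos"])*100
    a=np.degrees(np.arctan2(R[1,1],R[0,1]))
    print("t",round(s["t"],2),"tcp",np.round(s["tool_pos"],4),"shift",np.round(d,2),"turn",round(a-yaw,1),"F",np.round(s["contact_force"],1),"op",round(s["opening"],4),"ff",np.round(s["finger_force"],1))
E
python3 -m inch '[[[4,-5,0],-8],[[8,-10,0],-16],[[12,-15,0],-24],[[16,-19,0],-32],[[20,-23,0],-40]]' 0.43 20
python3 -c "from h import *; to([.457,.0685,.20])"
```

```text
t: 0.95
tool_pos: [0.3189, -0.3353, 0.2229]
tool_rot: [[0.45, 0.893, 0.0], [0.893, -0.45, -0.001], [-0.001, 0.001, -1.0]]
contact_force: [1.1, -0.5, 0.0]
opening: 0.0519
finger_force: 0.0
t 0.95 tcp [ 0.3189 -0.3353  0.2229] shift [42.28 -5.83  2.26] turn -26.0 F [ 1.1 -0.5  0. ] op 0.0519 ff 0.0
```

```bash
python3 -m inch '[[[0,0,0],0],[[0,0,0],0]]' >/dev/null
python3 -c "from h import *; to([.457,.0685,.20])"
```

```text
t 1.15 tcp [ 0.3191 -0.3368  0.2232] shift [42.38 -6.1   2.28] turn -26.3 F [ 0.3 -0.1  0.3] op 0.0501 ff 0.0
```

```bash
python3 -m inch '[[[5,-0.7,0],-5],[[10,-1.4,0],-10],[[15,-2.1,0],-15],[[20,-2.8,0],-20],[[25,-3.5,0],-26]]' >/dev/null
python3 -m inch '[[[0,0,0],0]]' >/dev/null
python3 -c "from h import *; to([.457,.0685,.20])"
```

```text
t 1.75 tcp [ 0.4026 -0.0967  0.2232] shift [16.57  5.27  2.36] turn 0.1 F [-0.7 -0.2  0.5] op 0.0501 ff 0.0
```

```bash
python3 -m inch '[[[4,1.3,0],0],[[8,2.6,0],0],[[12,3.9,0],0],[[16.5,5.3,0],0],[[16.5,5.3,1],0]]' >/dev/null
python3 -m inch '[[[0,0,0.5],0],[[0,0,0.5],0],[[0,0,0.5],0]]' >/dev/null
python3 -c "
from h import *; to([.457,.0685,.149])
for c in ('top','side'):
    im=camera(c);cv2.imwrite(f'pics/{c}2.png',im[:,:,::-1]); print(c,[(np.round(d['centre'],4),d['p']) for d in pinpoint('bar_mid',c)])
cr=[cv2.resize(cv2.imread(f'pics/{c}2.png')[y:y+150,x:x+200],None,fx=2,fy=2.,interpolation=cv2.INTER_CUBIC) for c,x,y in(('top',200,210),('side',190,150))]
cv2.imwrite('pics/c2.png',np.hstack(cr))"
```

```text
t 2.55 tcp [0.4563 0.061  0.2074] shift [0.75 0.06 5.84] turn -0.5 F [-0.6 -0.2  0.2] op 0.0497 ff 0.0
top []
side [(array([0.4591, 0.0712, 0.1638]), 0.73), (array([ 5.071e-01,  2.505e-01, -3.000e-04]), 0.44)]
```

View pics/c2.png

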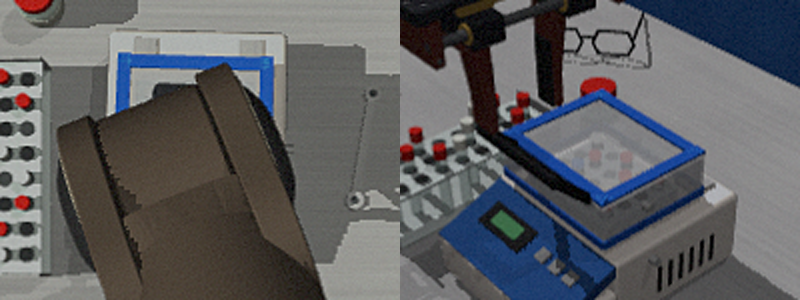

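The side crop shows the fingers above the bar with the bar between them, one in front and one behind, and the hood still shut. I'll descend and grip.

```bash
python3 -m inch '[[[0.3,0.1,1.2],0],[[0.7,0.1,2.4],0],[[0.7,0.1,3.6],0],[[0.7,0.1,4.8],0],[[0.7,0.1,5.8],0]]' 
python3 -m inch '[[[0,0,0],0],[[0,0,0],0]]' 
python3 -m inch '[[[0,0,0],0],[[0,0,0],0],[[0,0,0],0],[[0,0,0],0],[[0,0,0],0]]' 1 20
```

```text
t: 3.25
tool_pos: [0.457, 0.0701, 0.1481]
tool_rot: [[0.018, 1.0, -0.001], [1.0, -0.018, -0.0], [-0.0, -0.001, -1.0]]
contact_force: [-0.5, 0.5, 0.2]
opening: 0.0497
finger_force: 0.0
t: 3.45
tool_pos: [0.4574, 0.0702, 0.1494]
tool_rot: [[0.018, 1.0, -0.001], [1.0, -0.018, 0.0], [0.0, -0.001, -1.0]]
contact_force: [0.1, 0.2, 0.0]
opening: 0.05
finger_force: 0.0
t: 3.95
tool_pos: [0.4576, 0.0701, 0.1498]
tool_rot: [[0.018, 1.0, 0.0], [1.0, -0.018, -0.0], [-0.0, 0.0, -1.0]]
contact_force: [-0.6, -0.2, -0.4]
opening: 0.0133
finger_force: 0.0
```

```bash
python3 -m inch '[[[0,0,0],0],[[0,0,0],0],[[0,0,0],0]]' 
python3 - <<'E'
import numpy as np
# bar path relative to start: tool y=+x world(fwd), tool z down -> rows y, z in cm
H=np.array([.602,.092]); r=np.hypot(.145,.073); a0=np.arctan2(.073,.145)
f=lambda t:100*r*np.array([-np.cos(a0+t),np.sin(a0+t)])
# smooth profile, 45 rows
n=45; u=np.arange(n+1)/n; th=1.09*(u-np.sin(2*np.pi*u)/(2*np.pi))
P=np.array([f(t) for t in th])
for i in range(0,n,5):
    print(round(th[i+5],3),[[0,round(float(P[j][0]-P[i][0]),2),round(float(P[i][1]-P[j][1]),2)] for j in range(i+1,i+6)])
E
```

```text
t: 4.25
tool_pos: [0.4572, 0.0701, 0.1497]
tool_rot: [[0.018, 1.0, -0.001], [1.0, -0.018, -0.0], [-0.0, -0.001, -1.0]]
contact_force: [-3.8, -0.7, 4.7]
opening: 0.0112
finger_force: 20.0
0.01 [[0, 0.0, -0.0], [0, 0.0, -0.01], [0, 0.02, -0.03], [0, 0.04, -0.07], [0, 0.07, -0.14]]
0.071 [[0, 0.05, -0.1], [0, 0.12, -0.23], [0, 0.22, -0.4], [0, 0.34, -0.62], [0, 0.49, -0.88]]
0.213 [[0, 0.18, -0.3], [0, 0.4, -0.64], [0, 0.66, -1.02], [0, 0.97, -1.44], [0, 1.31, -1.89]]
0.425 [[0, 0.39, -0.47], [0, 0.84, -0.96], [0, 1.32, -1.45], [0, 1.86, -1.94], [0, 2.43, -2.43]]
0.665 [[0, 0.61, -0.47], [0, 1.25, -0.92], [0, 1.92, -1.33], [0, 2.6, -1.72], [0, 3.29, -2.06]]
0.877 [[0, 0.69, -0.3], [0, 1.36, -0.57], [0, 2.02, -0.79], [0, 2.65, -0.98], [0, 3.25, -1.12]]
1.019 [[0, 0.55, -0.12], [0, 1.06, -0.21], [0, 1.52, -0.28], [0, 1.92, -0.32], [0, 2.27, -0.36]]
1.08 [[0, 0.3, -0.02], [0, 0.54, -0.04], [0, 0.74, -0.05], [0, 0.89, -0.05], [0, 1.0, -0.06]]
1.09 [[0, 0.08, -0.0], [0, 0.12, -0.0], [0, 0.15, -0.0], [0, 0.15, -0.0], [0, 0.16, -0.0]]
```

```bash
python3 -m inch '[[[0,0.06,-0.12],0],[[0,0.14,-0.28],0],[[0,0.26,-0.49],0],[[0,0.4,-0.73],0],[[0,0.56,-1.02],0]]' | grep -v rot
python3 -m inch '[[[0,0.18,-0.3],0],[[0,0.4,-0.64],0],[[0,0.66,-1.02],0],[[0,0.97,-1.44],0],[[0,1.31,-1.89],0]]' | grep -v rot
```

```text
t: 4.75
tool_pos: [0.4625, 0.07, 0.1598]
contact_force: [-5.0, 0.2, 0.8]
opening: 0.0116
finger_force: 20.0
t: 5.25
tool_pos: [0.4752, 0.0698, 0.179]
contact_force: [-8.1, -0.4, 3.0]
opening: 0.0112
finger_force: 20.0
```

```bash
python3 -m inch '[[[0,0.39,-0.47],0],[[0,0.84,-0.96],0],[[0,1.32,-1.45],0],[[0,1.86,-1.94],0],[[0,2.43,-2.43],0]]' | grep -v rot
python3 -m inch '[[[0,0.61,-0.47],0],[[0,1.25,-0.92],0],[[0,1.92,-1.33],0],[[0,2.6,-1.72],0],[[0,3.29,-2.06],0]]' | grep -v rot
```

```text
t: 5.75
tool_pos: [0.4994, 0.0695, 0.2039]
contact_force: [-9.3, -0.6, 8.3]
opening: 0.011
finger_force: 20.0
t: 6.25
tool_pos: [0.5342, 0.0689, 0.2245]
contact_force: [-1.5, 0.5, 1.8]
opening: 0.0113
finger_force: 20.0
```

```bash
python3 -m inch '[[[0,0.69,-0.3],0],[[0,1.36,-0.57],0],[[0,2.02,-0.79],0],[[0,2.65,-0.98],0],[[0,3.25,-1.12],0]]' | grep -v rot
python3 -m inch '[[[0,0.55,-0.12],0],[[0,1.06,-0.21],0],[[0,1.52,-0.28],0],[[0,1.92,-0.32],0],[[0,2.27,-0.36],0]]' | grep -v rot
python3 -m inch '[[[0,0.3,-0.02],0],[[0,0.54,-0.04],0],[[0,0.74,-0.05],0],[[0,0.89,-0.05],0],[[0,1.0,-0.06],0]]' | grep -v rot
python3 -m inch '[[[0,0.1,0],0],[[0,0.2,0],0],[[0,0.2,0],0],[[0,0.2,0],0],[[0,0.2,0],0]]'
python3 - <<'E'
from h import *
for c in ('top','side'):
    im=camera(c);cv2.imwrite(f'pics/{c}3.png',im[:,:,::-1])
    for n in ('bar_mid','hood_hinge','heater'): print(c,n,[(np.round(d['centre'],4),d['p']) for d in pinpoint(n,c)])
cr=[cv2.resize(cv2.imread(f'pics/{c}3.png')[y:y+200,x:x+133],None,fx=3,fy=3.,interpolation=cv2.INTER_CUBIC) for c,x,y in(('top',235,180),('side',230,130))]
cv2.imwrite('pics/c3.png',np.hstack(cr))
E
```

```text
t: 6.75
tool_pos: [0.5665, 0.0682, 0.2348]
contact_force: [-2.1, 0.1, 2.2]
opening: 0.0114
finger_force: 20.0
t: 7.25
tool_pos: [0.5888, 0.0676, 0.2383]
contact_force: [-1.8, -0.2, 0.4]
opening: 0.0113
finger_force: 20.0
t: 7.75
tool_pos: [0.5986, 0.0674, 0.239]
contact_force: [-0.7, -0.4, 0.6]
opening: 0.011
finger_force: 20.0
t: 8.25
tool_pos: [0.6005, 0.0674, 0.2391]
tool_rot: [[0.018, 1.0, 0.0], [1.0, -0.018, -0.0], [-0.0, 0.0, -1.0]]
contact_force: [-0.9, -1.2, 0.6]
opening: 0.0114
finger_force: 20.0
top bar_mid []
top hood_hinge []
top heater [(array([ 0.5295,  0.0671, -0.0035]), 0.56)]
side bar_mid [(array([0.6025, 0.0686, 0.2546]), 0.66), (array([ 0.5353, -0.0999,  0.004 ]), 0.16)]
side hood_hinge [(array([0.603 , 0.0688, 0.0911]), 0.79)]
side heater [(array([5.259e-01, 6.580e-02, 2.000e-04]), 0.63)]
```

View pics/c3.png

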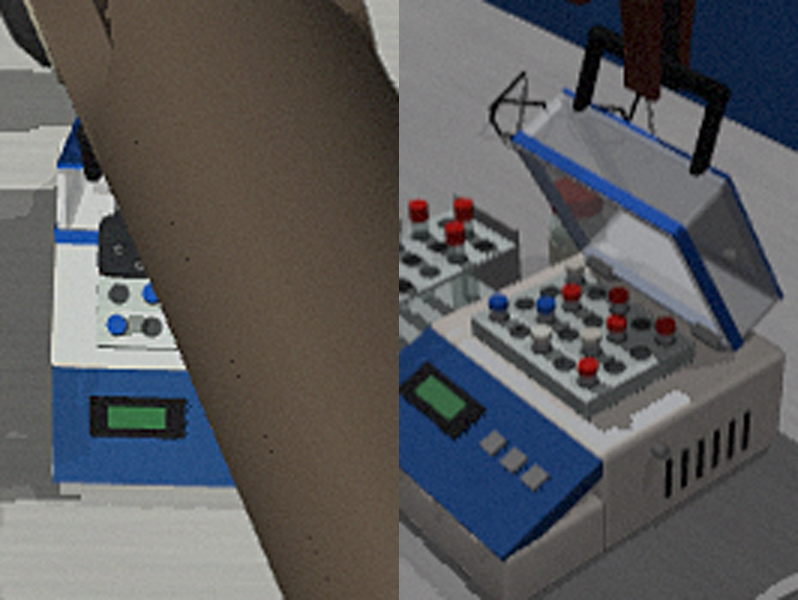

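The side crop shows the gripper holding the bar mid-length with the hood upright at about balance, and nothing around it disturbed. The bar is 1.5 mm ahead of the hinge against a target of 2.3 mm, which is within about 0.01 rad. I'll hand it in.

```bash
python3 -m inch '[[[0,0,0],0],[[0,0,0],0],[[0,0,0],0],[[0,0,0],0],[[0,0,0],0]]' && python3 -c "
from plant import *
import numpy as np
print(np.abs(sense()['joint_velocities']).max()); print(close_job())"
```

```text
t: 9.15
tool_pos: [0.6006, 0.0674, 0.2391]
tool_rot: [[0.018, 1.0, 0.0], [1.0, -0.018, -0.0], [-0.0, 0.0, -1.0]]
contact_force: [-0.5, -2.2, 0.6]
opening: 0.0112
finger_force: 20.0
0.00114796978678104
the job is handed in; nothing more can be done
None
```

The hood was shut; I swung it steadily up by its bar to about 1.09 rad, its balance point, and handed the job in at about 9 s with the gripper still holding it still, leaving the stay, screwdriver, jar and rack untouched.

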